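Fit the T-key into the air cock

TASK

Take the red-handled T-key out of its wooden holder and fit it into the green air cock: let its square shank down the round guide onto the spindle, turn it gently by feel until it drops into the hidden square socket, and lower it fully home so that its collar sits on the cock and it stands upright. Never lean hard on the spindle or force the key round once it has caught; leave the key there, released, and leave the nut, the bush and the bolt alone.

Things in the scene. Friction and masses are not known exactly. Their poses are not given: they have to be found in the camera images.
- key: Steel T-key, 0.2 to 0.4 kg, upright in the holder at first. Origin: centre of the shank's foot; z up along the shank, x along the handle bar. Square shank 16 x 16 mm, faces parallel to x and y, 65 mm long (lowest 2 mm only 14.5 x 14.5 mm); above it a round collar, 41 mm across, from z = 65 to 73 mm, a 17 mm round neck, and a red handle bar from z = 95 to 113 mm.
- key_bar (a point): Centre of the key's red handle bar, 104 mm above the foot; axes as the key's. The bar is 76 mm long (x), 14 mm thick (y), 18 mm high: grip it here across its thickness.
- holder: Fixed wooden block 70 x 70 mm, 75 mm high, with a 27 mm round hole down through it, in which the key hangs by its collar with the foot 10 mm above the bench. Origin: centre of its underside, z up.
- cock: Green air cock bolted to the bench: base 96 x 96 mm, casing 72 x 72 mm, flat top at 90 mm, short pipe stubs at its sides. Origin: centre of its underside; z up, on the axis of the guide and spindle. Its x and y axes tell nothing of the angle of the socket inside.
- guide_mouth (a point): Centre of the guide's mouth on top of the cock, 90 mm above the bench; axes as the cock's. The guide is a vertical round hole 23.7 mm in diameter, from here down to 50 mm, its mouth bevelled by 6 mm.
- nut: Bystander: dark flange nut, 31 mm wide, 15 mm high, lying on the bench. Origin at its underside.
- bush: Bystander: dark flanged bush, 42 mm wide, 30 mm high. Origin at its underside.
- bolt: Bystander: dark hex bolt lying on its side, 25 x 52 x 22 mm. Origin at its underside.
- spindle_face (a point): Centre of the spindle's face, 49 mm above the bench; axes as the cock's. In it a square through socket 17.6 x 17.6 mm, 28 mm deep, bevelled by 1.5 mm, at an unknown angle about the vertical, different every time. Under a key out of line the sprung spindle gives, from about 3 N to 8 N over 8 mm, then is solid; in line (within about 5 degrees) it rises round the shank and blocks turning.
- home (a point): Where the key's foot is when fully home, the collar resting on the casing: on the axis, 25 mm above the bench; axes as the cock's.
Mind the look-alikes: they are no part of the job. There is more than one size of the key; the one meant has the size given above.

How it is judged (in metres and radians):
On the way, in this order (a step that is already met when the one before it is completed fails the run):
1. the key is lifted clear of the holder (height (world z) of key above 0.09 m), for 0.1 s.
2. the key's foot is lowered, not dropped, down the guide to the spindle (horizontal distance between key and guide_mouth below 0.006 m and z of key in the frame of cock between 0.032 and 0.086 m), for 0.2 s.
At the end, for the whole second after the job is handed in: The key stands upright (within 4 degrees) in the cock, its collar on the casing (foot within 3 mm of fully home, within 5 mm of the guide's axis), released and at rest (z of key in the frame of cock below 0.028 m and horizontal distance between key and guide_mouth below 0.005 m and angle between key's own z axis and vertical below 0.07 rad and linear speed of key below 0.01 m/s); the robot touches nothing.
It fails at once if the key is pressed or forced against the cock or its spindle with more than 50 N (contact force between key and cock above 50 N).
It fails at once if the nut is moved more than 20 mm (distance of nut from where it was at the start of the episode above 0.02 m).
It fails at once if the bush is moved more than 20 mm (distance of bush from where it was at the start of the episode above 0.02 m).
It fails at once if the bolt is moved more than 20 mm (distance of bolt from where it was at the start of the episode above 0.02 m).
It also fails if it takes over 67 s, if anything falls off the work surface, if the arm or the gripper's body presses on something with over 40 N, if the wrist force passes 120 N, or if a joint passes its speed limit or range.

ROBOT

A 6-joint arm with a two-finger parallel gripper is mounted at the origin on the work surface; the furniture and walls round the work are solid. World frame = base frame: x ahead of the robot, y to its left, z up, the work surface at z = 0. Lengths are in mm, angles in rad, forces in N, time in s.
With the tool pointing down it reaches from about 325 to 1000 mm from the base axis. Payload 5.1 kg.
Tool frame: the origin (TCP) lies midway between the tips of the shut fingers; the grasp point (between the pads) lies 19 mm behind it; x points along the fingers, y is the direction in which the jaws open and shut, and the axes are right-handed (so a half turn about x gives the same grasp; the last joint's range is limited). The gripper opens to 85 mm and grips with 20 to 120 N. Pads are 22 mm wide; open, the fingers measure 114 mm over their backs; the gripper's body (76 mm by 85 mm) begins 54 mm behind the grasp point. The pads swing forward as they close: fully open they stand 13 mm farther back than shut.
Start: joints at [-0.083, 0.124, 1.65, -0, 1.367, -0.083], TCP at [649.988, -0.028, 231.322] pointing down, gripper open.
Joint ranges: [-2.61, 2.61], [-1.02, 2.33], [0.03, 2.71], [-1.35, 4.49], [0.32, 2.68], [-2.91, 2.91]. Speed limits (rad/s): [2.57, 2.57, 3.14, 3.14, 3.14, 3.14].

INTERFACE

Orientations are given as a unit quaternion [x, y, z, w].
In Python, from bench import env gives the robot as it stands.
- The arm moves only by the tool move_arm, never from a script. Its argument "rows" is a list of rows, each a list of 5 numbers: the shift along the tool's x, y, z in mm, then the turn about the tool's x in rad, then the closure, from -1 (fully open) to 1 (shut), so that 0 is half open. In form: [[tx, ty, tz, spin, hand], ...]. A call has 1 to 20 rows; each row is the pose to reach, as a shift and turn from the pose commanded when the call began, along the tool's axes at that moment; what a row does not reach only later rows make up. A row lasts 1/8 s, in which the tool goes at most 62.5 mm and 10.7 degrees, less where a joint would pass 70% of its speed; a pose out of reach is approached as far as the arm can. A call with a gripper value outside its range is refused whole. The fingers move at their own pace and stop on an object; "newtons" is the grip in N (left out, the last holds). Time passes only in rows, so rows that repeat a pose let the fingers close. It gives the time, the measured TCP pose, the force and the opening at its end, in the units of the state.
- env.state(): the state, without advancing time (a new reading comes with each control period).
- env.get_image(name): name is "scene" or "side" or "wrist"; returns a dict with "frame" (420x560x3 uint8, blue, green, red), "depth" (420x560 float32, mm along the optical axis (not along the pixel's ray), 0 where there is no reading), "fovy" (degrees; the focal length in pixels is half the picture's height over the tangent of half this angle, whatever the lens; pixels are square), "cx", "cy" (the principal point, pixels), "camera_from_world" (4x4, takes a point from world to camera coordinates). Camera axes: x right, y down, z forward; pixel columns grow to the right and rows downward; lengths in mm; the calibration is good to about 2 mm. A picture is of the moment at which its call begins.
- env.close_job(): hands the job in, once; it reports no verdict.
Trained networks look in a picture, given as the dict that the camera call returned (one of the last four; its "shot" number tells which), for a name from the list of things; names that differ only in an ending like _2 or _b are one class to them, and where a whole thing is asked for, a point or a joint stands for the part that bears it (a point fixed in the world has none). Each returns a list of dicts, best first, with "p" (0 to 1); they miss things now and then, are a little off and sometimes report something else, mostly with a low value. They report only what shows in the picture. A call takes as long as a camera call. They do not tell look-alikes from the thing itself.
- env.boxes_of(picture, query): "location" ([x, y, z] in mm, in world coordinates, good to about 4 mm: the middle of the surface that is visible of it).
- env.cut_out(picture, query): "region" (420x560 bool, what is visible of it).
The state is a dict: "t": time; "q": joint angles; "joint_velocities": joint speeds; "joint_efforts": joint torques, N m; "tool_pos": TCP position; "ee_rot": TCP orientation; "contact_force": force on the tool from outside, world axes, zero at the start; "ft_torque": the same for the moment, N m; "grip_width": opening from 0.0 (shut) to 1.0 (fully open).
Only numpy, scipy, OpenCV 4.12 (cv2) and the standard library are available. Lean on these libraries where they do the work, as an engineer would, in place of code of your own. Each camera call takes 0.05 s, during which the arm holds its last target. There are 200 camera calls.

## Working session

There is one attempt and no reset: what is moved stays moved. The work goes in short steps, Python scripts to look and compute and a tool call to move; the robot and the scene stay as the last step left them, time stands still between calls to the robot, and variables do not carry over. Pictures are saved under pics/ and viewed, about 8 in all and at most 12, crops included, and the job is handed in when it is done.

Besides the shell and the picture viewer there is one more tool, called after "Call:" by a JSON object that holds its "api" and its "payload", one argument or row to a line. move_arm: Moves the arm, as the interface text tells. Its arguments: {"type":"object","properties":{"rows":{"type":"array"},"newtons":{"type":"number"}},"required":["rows"]}

```bash
mkdir -p pics
cat > h.py <<'E'
import numpy as np, cv2
from bench import env
def cloud(p):
    d=p["depth"];f=d.shape[0]/2/np.tan(np.radians(p["fovy"])/2)
    v,u=np.mgrid[:d.shape[0],:d.shape[1]]
    c=np.stack([(u-p["cx"])/f*d,(v-p["cy"])/f*d,d,np.ones_like(d)],-1)
    return (c@np.linalg.inv(p["camera_from_world"]).T)[...,:3]
E
python3 - <<'E'
from h import *
print(env.state())
ims=[]
for n in ["scene","side"]:
    p=env.get_image(n); ims.append(p["frame"])
    np.save(f"pics/{n}.npy",cloud(p))
    cv2.imwrite(f"pics/{n}.png",p["frame"])
    for q in ["key","holder","cock","key_bar","nut","bush","bolt"]:
        for r in env.boxes_of(p,q): 
            if r["p"]>.2: print(n,q,np.round(r["location"]),round(r["p"],2))
E
```

```text
{'t': 0.0, 'q': array([-8.26052600e-02,  1.24475306e-01,  1.65168794e+00,  8.50021991e-08,
        1.36750131e+00, -8.25876678e-02]), 'joint_velocities': array([ 0.000632  , -0.0004983 ,  0.00082868,  0.0004694 ,  0.0002623 ,
        0.00087854]), 'joint_efforts': array([ 3.96925461e-04, -4.23608243e+01, -3.65454090e+01,  2.94756808e-05,
        6.89593100e-03,  2.82237529e-06]), 'tool_pos': array([6.49382342e+02, 1.86745933e-02, 2.30064066e+02]), 'ee_rot': array([ 0.49953068,  0.50055429, -0.50047759,  0.49943637]), 'contact_force': array([-0.01004758, -0.08720039,  0.86487807]), 'ft_torque': array([-0.00134587,  0.02636922, -0.00862567]), 'grip_width': 1.000706116795891}
scene key [ 817. -129.  161.] 0.52
scene key [ 481. -312.  112.] 0.49
scene holder [ 461. -324.   56.] 0.62
scene holder [488. 164.  59.] 0.58
scene cock [487. 166.  51.] 0.66
scene key_bar [ 474. -312.  116.] 0.53
scene nut [ 474. -463.    9.] 0.65
scene bolt [444. 384.  13.] 0.54
scene bolt [ 460. -329.   55.] 0.22
side key [ 481. -316.  112.] 0.55
side holder [ 475. -332.   48.] 0.67
side cock [494. 162.  55.] 0.67
side key_bar [ 476. -313.  108.] 0.81
side nut [ 477. -313.  107.] 0.48
side nut [ 471. -470.   10.] 0.45
side bush [ 538. -454.   13.] 0.63
side bolt [492. 161.  56.] 0.27
```

```bash
sleep 1; ls pics
```

```text
scene.npy
scene.png
side.npy
side.png
```

View pics/scene.png

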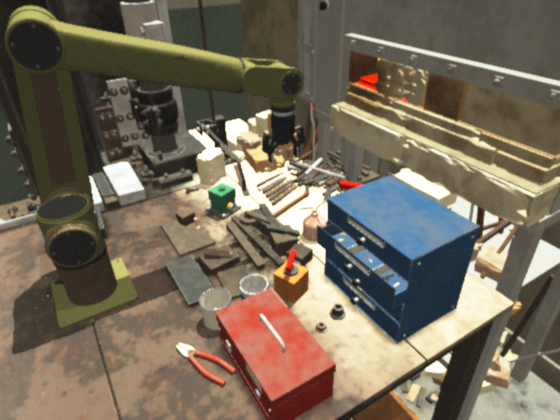

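View pics/side.png

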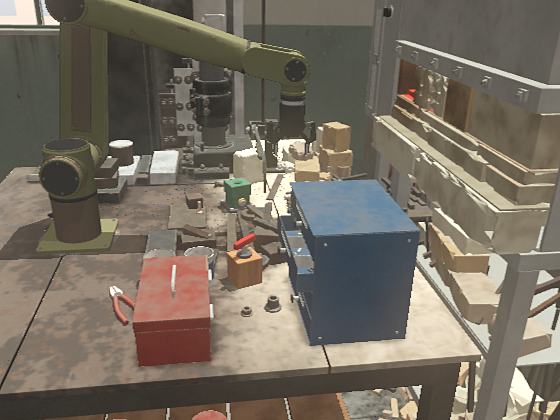

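The scene picture shows the red-handled key in the orange holder at (291,262), the green cock at (222,195), and another red thing at (350,185). The side picture shows the key at (245,243) and the cock at (237,190). I'll check both candidates in a crop and measure them, along with the obstacles nearby.

Run:
```python
import numpy as np,cv2
f=cv2.imread("pics/scene.png"); C=np.load("pics/scene.npy")
a=cv2.resize(f[235:310,250:350],(400,300),interpolation=cv2.INTER_CUBIC)
b=cv2.resize(f[155:230,300:400],(400,300),interpolation=cv2.INTER_CUBIC)
s=cv2.imread("pics/side.png"); S=np.load("pics/side.npy")
c=cv2.resize(s[225:300,205:305],(400,300),interpolation=cv2.INTER_CUBIC)
d=cv2.resize(s[160:235,190:290],(400,300),interpolation=cv2.INTER_CUBIC)
cv2.imwrite("pics/crop.png",np.vstack([np.hstack([a,b]),np.hstack([c,d])]))
for n,F,P in(("scene",f,C),("side",s,S)):
    F=F.astype(int);red=(F[...,2]>150)&(F[...,1]<70)&(F[...,0]<70)
    for nm,ctr in(("key",(478,-313)),("other",(817,-129))):
        m=red&(np.hypot(P[...,0]-ctr[0],P[...,1]-ctr[1])<70)&(P[...,2]>85)
        q=P[m]
        if len(q)>5:
            e,V=np.linalg.eigh(np.cov(q[:,:2].T)); t=(q[:,:2]-q[:,:2].mean(0))@V[:,1]
            print(n,nm,len(q),q.min(0).round(),q.max(0).round(),"dir",np.degrees(np.arctan2(V[1,1],V[0,1])).round(),"len",np.ptp(t).round())
    g=(F[...,1]>1.4*F[...,2])&(F[...,1]>1.2*F[...,0])&(np.hypot(P[...,0]-488,P[...,1]-164)<90)&(P[...,2]>84)&(P[...,2]<97)
    q=P[g]
    if len(q)>5: print("cock top",len(q),q.min(0).round(),q.max(0).round(),cv2.minAreaRect(q[:,:2].astype(np.float32)))
    h=(np.hypot(P[...,0]-475,P[...,1]+320)<70)&(P[...,2]>69)&(P[...,2]<79); q=P[h]
    if len(q)>5: print("holder top",len(q),cv2.minAreaRect(q[:,:2].astype(np.float32)))
# height map of both
A=np.vstack([C.reshape(-1,3),S.reshape(-1,3)])
for y0 in range(-480,-160,30):
    print(y0,[int(A[(abs(A[:,0]-x)<15)&(A[:,1]>=y0)&(A[:,1]<y0+30)&(A[:,2]<400)][:,2].max(initial=-1)) for x in range(330,680,30)])
print()
for y0 in range(40,300,30):
    print(y0,[int(A[(abs(A[:,0]-x)<15)&(A[:,1]>=y0)&(A[:,1]<y0+30)&(A[:,2]<400)][:,2].max(initial=-1)) for x in range(330,680,30)])
```

```text
scene key 95 [ 453. -334.  111.] [ 507. -285.  127.] dir -135.0 len 70.0
scene other 73 [ 800. -155.  158.] [ 847. -104.  171.] dir 130.0 len 64.0
cock top 187 [454. 142.  84.] [538. 226.  96.] ((494.4783630371094, 184.5338134765625), (72.31741333007812, 68.20307159423828), 23.187816619873047)
holder top 343 ((481.3086853027344, -304.405517578125), (75.54620361328125, 72.52813720703125), 21.359621047973633)
holder top 294 ((480.4443359375, -304.52630615234375), (73.74688720703125, 75.3492431640625), 19.575233459472656)
-480 [118, 118, 118, 2, 15, 18, 15, 170, 240, 277, 275, 276]
-450 [117, 118, 117, 3, 5, 17, 29, 172, 238, 276, 276, 276]
-420 [117, 118, 116, 3, 4, 6, 5, 5, 204, 277, 276, 276]
-390 [118, 119, 117, 5, 5, 5, 6, 6, 203, 277, 276, 277]
-360 [91, 91, 90, 3, 125, 117, 78, 6, 201, 276, 276, 277]
-330 [92, -1, 91, 2, 127, 126, 117, 77, 203, 276, 276, 276]
-300 [90, 90, 93, 72, 81, 126, 125, 23, 176, 272, 274, 273]
-270 [67, 90, 87, 3, 6, 77, 74, 37, 42, 4, 4, 3]
-240 [17, 17, 13, 4, 5, 3, -1, 44, 45, 44, 8, 5]
-210 [17, 17, 17, 14, 24, 6, 25, 43, 46, 45, 8, 5]
-180 [16, 17, 17, 18, 27, 24, 63, 64, 81, 82, 4, 67]

40 [16, 15, 14, 4, 27, 28, 66, 65, 69, 67, 26, 27]
70 [14, 15, 14, 5, 25, 24, 42, 42, 47, 0, 4, 8]
100 [15, 54, 13, 13, 5, 22, 22, 2, -1, 0, 7, 20]
130 [52, 53, 15, 11, 12, 95, 94, 89, 5, 6, 5, 15]
160 [54, 52, 50, 4, 95, 94, 94, 94, 11, 3, 4, 15]
190 [53, 52, 10, 7, 93, 94, 94, 94, 6, 144, 5, 11]
220 [5, -1, 5, 7, 85, 93, 94, 2, 173, 166, 12, 15]
250 [5, -1, 6, 7, 5, 5, -1, 0, 172, 171, 12, 7]
280 [7, 7, 8, 4, 4, 6, -1, 0, 175, 173, 10, 10]
```

View pics/crop.png

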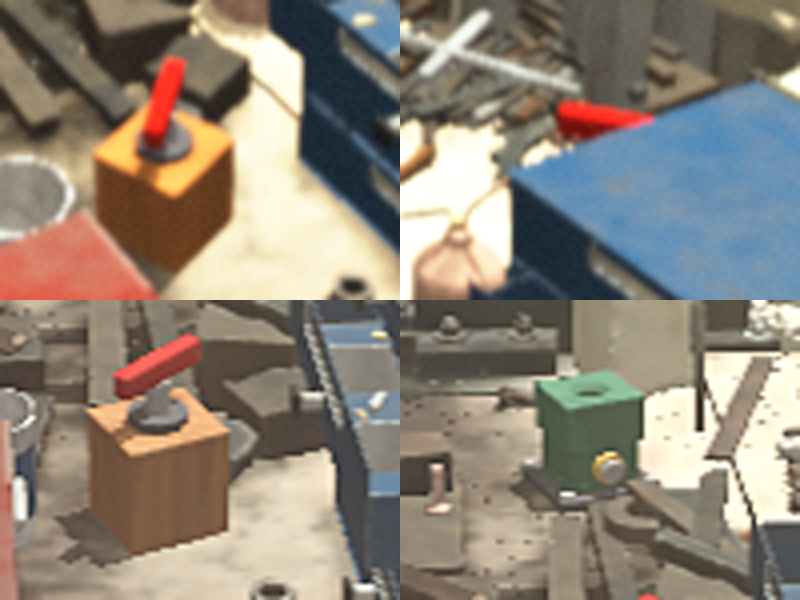

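The key at crop top left (full picture 291,262) is the one meant: bar about 70–76 mm, top at about 123 mm, standing in the holder. The red bar at (350,185), behind the cabinet, sits about 40 mm higher at z≈165 and has no 75 mm holder, so it is the look-alike. Next I'll go over the holder for a wrist view.

Call:
{"api": "move_arm", "payload": {
  "rows": [
    [-80,0,0,0,-1],
    [-80,-60,60,0.2,-1],
    [-80,-100,110,0.4,-1],
    [-80,-130,160,0.6,-1],
    [-80,-150,210,0.78,-1],
    [-80,-160,260,0.78,-1],
    [-80,-170,308,0.78,-1],
    [-80,-170,308,0.78,-1],
    [-80,-170,308,0.78,-1],
    [-80,-170,308,0.78,-1]
  ],
  "newtons": 40
}}

```text
t: 2.05
tool_pos: [480.4, -306.9, 311.4]
ee_rot: [0.652, 0.273, -0.652, 0.273]
contact_force: [-0.5, 0.0, 0.4]
grip_width: 1.002
```

```bash
cat >> h.py <<'E'
from scipy.spatial.transform import Rotation as Rn
def st():
    s=env.state();R=Rn.from_quat(s["ee_rot"]).as_matrix()
    print("t",round(s["t"],2),"tcp",s["tool_pos"].round(1),"x",R[:,0].round(3),"y",R[:,1].round(3),"F",s["contact_force"].round(1),"M",s["ft_torque"].round(2),"grip",round(s["grip_width"],3),"q",s["q"].round(2))
    return s,R
def keybar(p,z0=85,z1=140,c=(480,-308),r=80):
    P=cloud(p);F=p["frame"].astype(int)
    m=(F[...,2]>90)&(F[...,2]>2.2*F[...,1])&(F[...,2]>2.2*F[...,0])&(np.hypot(P[...,0]-c[0],P[...,1]-c[1])<r)&(P[...,2]>z0)&(P[...,2]<z1)
    q=P[m]; 
    if len(q)<20: print("nored",len(q));return
    zt=np.percentile(q[:,2],90); t=q[q[:,2]>zt-5]
    print("bar n",len(t),"ztop",zt.round(1),"rect",cv2.minAreaRect(t[:,:2].astype(np.float32)),"mean",t.mean(0).round(1))
E
python3 - <<'E'
from h import *
s,R=st()
p=env.get_image("wrist"); cv2.imwrite("pics/w1.png",p["frame"]); print("cam",np.linalg.inv(p["camera_from_world"])[:3].round(2))
keybar(p)
E
```

```text
t 2.05 tcp [ 480.4 -306.9  311.4] x [ 0.  0. -1.] y [ 0.712 -0.702 -0.   ] F [-0.5  0.   0.4] M [0.09 0.03 0.01] grip 1.002 q [-0.66 -0.09  1.73  0.    1.5   0.12]
cam [[ 7.1000e-01 -6.8000e-01 -1.9000e-01  5.2797e+02]
 [-7.0000e-01 -6.9000e-01 -1.9000e-01 -2.5905e+02]
 [-0.0000e+00  2.7000e-01 -9.6000e-01  4.5524e+02]]
bar n 756 ztop 124.8 rect ((481.3482666015625, -304.7071838378906), (74.14584350585938, 13.087906837463379), 45.07163619995117) mean [ 482.  -303.9  123.7]
```

View pics/w1.png

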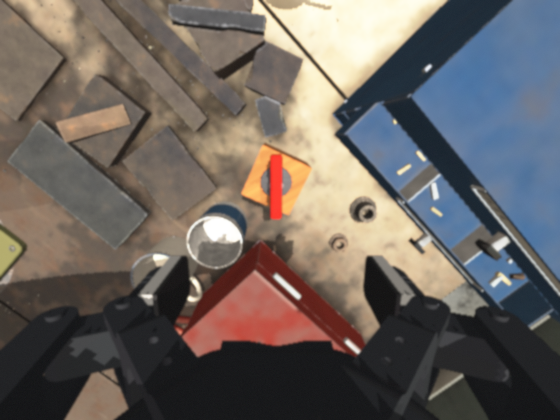

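The wrist view shows the bar at (276,187), 74×13 mm, which confirms the right key. It is centred at (481.3,−304.7), lies at 45° and is already square to the jaws. I'll descend and grip.

Call:
{"api": "move_arm", "payload": {
  "rows": [
    [50,-1.4,-3,0,-1],
    [100,-1.4,-3,0,-1],
    [150,-1.4,-3,0,-1],
    [180,-1.4,-3,0,-1],
    [200,-1.4,-3,0,-1],
    [210,-1.4,-3,0,-1],
    [215,-1.4,-3,0,-1],
    [215,-1.4,-3,0,-1],
    [215,-1.4,-3,0,0.5],
    [215,-1.4,-3,0,1],
    [215,-1.4,-3,0,1],
    [215,-1.4,-3,0,1],
    [215,-1.4,-3,0,1],
    [215,-1.4,-3,0,1],
    [215,-1.4,-3,0,1]
  ],
  "newtons": 60
}}

```text
t: 3.98
tool_pos: [481.3, -305.1, 96.8]
ee_rot: [0.653, 0.272, -0.652, 0.273]
contact_force: [-1.7, -0.0, 3.2]
grip_width: 0.156
```

```bash
python3 -c "
from h import *
st();p=env.get_image('wrist');cv2.imwrite('pics/w2.png',p['frame']);keybar(p)"
```

```text
t 3.98 tcp [ 481.3 -305.1   96.8] x [ 0. -0. -1.] y [ 0.711 -0.703  0.001] F [-1.7 -0.   3.2] M [-0.    0.16 -0.05] grip 0.156 q [-0.66  0.07  1.94 -0.    1.13  0.12]
bar n 4311 ztop 124.7 rect ((483.3265686035156, -303.3319396972656), (70.8486099243164, 13.827826499938965), 45.064640045166016) mean [ 485.9 -300.6  123.8]
```

Call:
{"api": "move_arm", "payload": {
  "rows": [
    [-10,0,0,0,1],
    [-25,0,0,0,1],
    [-50,0,0,0,1],
    [-80,0,0,0,1],
    [-120,0,0,0,1],
    [-160,0,0,0,1],
    [-185,0,0,0,1],
    [-185,0,0,0,1],
    [-185,0,0,0,1]
  ]
}}

```text
t: 5.15
tool_pos: [480.6, -304.5, 280.0]
ee_rot: [-0.652, -0.273, 0.653, -0.272]
contact_force: [-0.3, 0.6, -2.3]
grip_width: 0.153
```

Run:
```python
from h import *
st();p=env.get_image('wrist');keybar(p,z0=270,z1=340)
C=np.load("pics/scene.npy")
for n in["scene","side"]:
    p=env.get_image(n);P=cloud(p);F=p["frame"].astype(int)
    # cock top, rim vs hole
    m=(np.hypot(P[...,0]-494,P[...,1]-184)<60)&(P[...,2]>86)&(P[...,2]<100);q=P[m]
    print(n,len(q),np.median(q[:,2]).round(1),cv2.minAreaRect(q[:,:2].astype(np.float32)))
    v,u=np.nonzero(m);a=F[v.min()-5:v.max()+10,u.min()-5:u.max()+5].astype(np.uint8);print(u.min(),u.max(),v.min(),v.max())
```

```text
t 5.15 tcp [ 480.6 -304.5  280. ] x [-0.002  0.001 -1.   ] y [ 0.711 -0.703 -0.002] F [-0.3  0.6 -2.3] M [-0.    0.02  0.  ] grip 0.153 q [-0.66 -0.08  1.78  0.    1.45  0.12]
bar n 4313 ztop 307.8 rect ((482.1264953613281, -302.78631591796875), (63.09859085083008, 51.03431701660156), 8.238317489624023) mean [ 485.2 -300.   306.9]
scene 224 91.5 ((498.7261657714844, 190.19076538085938), (77.33526611328125, 76.67023468017578), 21.983694076538086)
207 235 182 196
side 73 89.0 ((494.3673400878906, 186.20709228515625), (70.9873275756836, 80.69325256347656), 22.958364486694336)
223 250 179 188
```

Key held (13 mm opening). I'll carry it toward the cock and stop short to view the guide mouth from close by.

Call:
{"api": "move_arm", "payload": {
  "rows": [
    [0,-15,-12,0,1],
    [0,-45,-37,0,1],
    [0,-80,-66,0,1],
    [0,-115,-95,0,1],
    [0,-150,-125,0,1],
    [0,-185,-154,0,1],
    [0,-220,-183,0,1],
    [0,-255,-212,0,1],
    [0,-290,-241,0,1],
    [0,-320,-265,0,1],
    [0,-335,-278,0,1],
    [0,-335,-278,0,1],
    [0,-335,-278,0,1],
    [0,-335,-278,0,1]
  ]
}}

```text
t: 7.05
tool_pos: [438.4, 127.7, 281.2]
ee_rot: [-0.653, -0.272, 0.653, -0.272]
contact_force: [0.3, -0.0, -2.9]
grip_width: 0.156
```

Run:
```python
from h import *
st()
p=env.get_image("wrist");cv2.imwrite("pics/w3.png",p["frame"]);np.save("pics/w3.npy",cloud(p))
P=cloud(p)
m=(np.hypot(P[...,0]-494,P[...,1]-184)<60)&(P[...,2]>84)&(P[...,2]<98);q=P[m]
print(len(q),np.median(q[:,2]).round(1),cv2.minAreaRect(q[:,:2].astype(np.float32)))
v,u=np.nonzero(m);print(u.min(),u.max(),v.min(),v.max())
```

```text
t 7.05 tcp [438.4 127.7 281.2] x [-0. -0. -1.] y [ 0.71  -0.704 -0.   ] F [ 0.3 -0.  -2.9] M [0.05 0.04 0.03] grip 0.156 q [ 0.17 -0.35  2.   -0.    1.49  0.95]
4280 91.0 ((498.0628356933594, 191.5172882080078), (71.95124053955078, 72.14817810058594), 20.436983108520508)
232 318 62 154
```

View pics/w3.png

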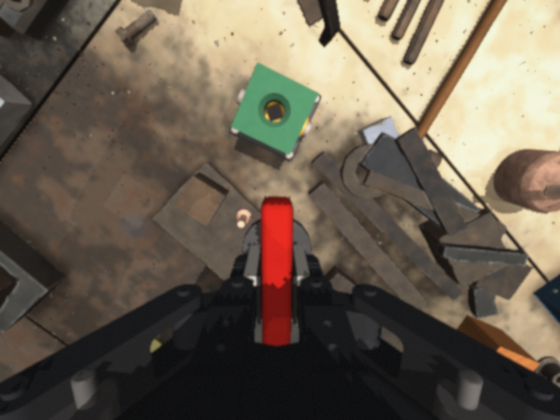

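Run:
```python
from h import *
f=cv2.imread("pics/w3.png");P=np.load("pics/w3.npy")
u0,v0=235,70
c=cv2.resize(f[v0:v0+80,u0:u0+80],(640,640),interpolation=cv2.INTER_CUBIC)[:600]
c=cv2.convertScaleAbs(c,alpha=1.3,beta=20)
cv2.imwrite("pics/w3c.png",c)
# hole region from depth: pixels below the top plane inside the casing
cc=np.array([498,191.5])
m=(np.hypot(P[...,0]-cc[0],P[...,1]-cc[1])<28)&(P[...,2]<86)
print(m.sum())
# colour based: bevel/hole darker
g=cv2.cvtColor(f,cv2.COLOR_BGR2GRAY)
np.set_printoptions(linewidth=250)
print(P[108:109,255:297,2].round(0)); print(P[85:135:2,274,2].round(0))
```

```text
440
[[92. 91. 91. 91. 90. 89. 88. 87. 85. 74. 55. 23. 21. 22. 22. 20. 22. 21. 22. 22. 21. 21. 22. 21. 21. 21. 48. 50. 51. 68. 85. 88. 86. 88. 91. 90. 91. 90. 92. 92. 92. 91.]]
[91. 90. 91. 90. 90. 87. 86. 80. 55. 49. 32. 20. 23. 22. 21. 21. 21. 22. 50. 88. 90. 91. 91. 91. 92.]
```

View pics/w3c.png

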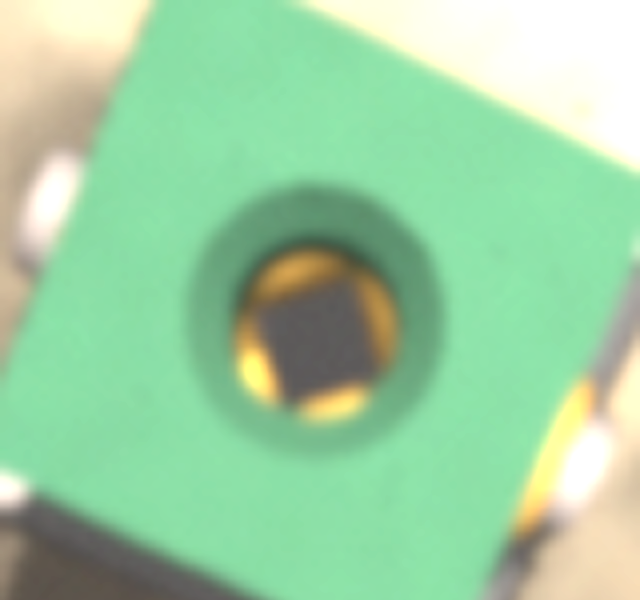

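The crop shows the bevelled mouth centred at about (274.4,110) in the full picture. The square socket is visible below it, a little turned. I'll measure both.

Run:
```python
from h import *
p=env.get_image("wrist");f=p["frame"];s,R=st()
Ti=np.linalg.inv(p["camera_from_world"]);fl=210/np.tan(np.radians(p["fovy"])/2)
def onz(uv,z):
    uv=np.atleast_2d(uv).astype(float)
    d=np.c_[(uv[:,0]-p["cx"])/fl,(uv[:,1]-p["cy"])/fl,np.ones(len(uv))]@Ti[:3,:3].T
    return (Ti[:3,3]+d*((z-Ti[2,3])/d[:,2])[:,None])[:,:2]
# casing top rect
P=cloud(p);m=(np.hypot(P[...,0]-498,P[...,1]-191)<60)&(P[...,2]>84)&(P[...,2]<98)
print("casing depth-rect",cv2.minAreaRect(P[m][:,:2].astype(np.float32)))
# upscale roi
u0,v0,k=245,80,8
roi=cv2.resize(f[v0:v0+60,u0:u0+60],None,fx=k,fy=k,interpolation=cv2.INTER_CUBIC)
uv=lambda c:(c+.5)/k-.5+[u0,v0]
hsv=cv2.cvtColor(roi,cv2.COLOR_BGR2HSV)
top=roi[40,240].astype(int);print("top colour",top)
# mouth: dark-green/non-green component around centre
mask=(roi[...,1].astype(int)<.88*np.median(roi[20:60,200:300,1])).astype(np.uint8)
n,l,stt,ct=cv2.connectedComponentsWithStats(mask);i=l[240,235];M=(l==i).astype(np.uint8)
c=max(cv2.findContours(M,0,1)[0],key=cv2.contourArea);w=onz(uv(c[:,0,:]),90)
print("mouth",cv2.fitEllipse(w.astype(np.float32)),stt[i])
# socket: low saturation dark
for T in(70,90,110):
    S=((hsv[...,1]<T)&(hsv[...,2]<110)).astype(np.uint8);n,l,stt,ct=cv2.connectedComponentsWithStats(S);i=l[250,235];
    c=max(cv2.findContours((l==i).astype(np.uint8),0,1)[0],key=cv2.contourArea);w=onz(uv(c[:,0,:]),49).astype(np.float32)
    print("socket",T,i,stt[i],cv2.minAreaRect(w),"poly",cv2.approxPolyDP(w,3,True)[:,0].round(1).tolist())
keybar(p,z0=280,z1=340,c=s["tool_pos"][:2])
```

```text
t 7.15 tcp [438.5 127.7 281.3] x [-0. -0. -1.] y [ 0.71  -0.704  0.   ] F [ 0.4  0.6 -2.5] M [0.03 0.   0.01] grip 0.16 q [ 0.17 -0.35  2.   -0.    1.49  0.95]
casing depth-rect ((498.1332702636719, 191.65908813476562), (72.14004516601562, 72.18719482421875), 20.4365177154541)
top colour [116 161  94]
mouth ((498.1765441894531, 191.70584106445312), (35.28988265991211, 35.69822311401367), 12.487506866455078) [  104   100   263   278 54833]
socket 70 1 [ 180  206  123  125 8804] ((497.5158386230469, 190.35325622558594), (15.33292007446289, 15.656694412231445), 61.43729019165039) poly [[506.5, 193.60000610351562], [494.20001220703125, 200.0], [487.3999938964844, 187.39999389648438], [500.70001220703125, 180.1999969482422]]
socket 90 1 [  143   162   183   170 12009] ((499.2293395996094, 193.56646728515625), (23.501680374145508, 27.63873291015625), 58.163856506347656) poly [[510.29998779296875, 197.89999389648438], [501.3999938964844, 205.5], [491.3999938964844, 203.89999389648438], [487.79998779296875, 200.1999969482422], [498.3999938964844, 205.3000030517578], [507.1000061035156, 201.6
[... 371 characters left out ...]
38274383544922, 32.06658935546875), 58.163856506347656) poly [[517.0, 200.0], [511.3999938964844, 207.89999389648438], [497.1000061035156, 211.1999969482422], [487.79998779296875, 199.89999389648438], [504.1000061035156, 203.1999969482422], [509.0, 198.0], [509.5, 186.1999969482422], [502.6000061035156, 182.0], [507.20001220703125, 194.10000610351562], [494.1000061035156, 201.1999969482422], [487.0, 187.60000610351562], [500.29998779296875, 179.3000030517578], [511.1000061035156, 180.89999389648438], [517.4000244140625, 189.60000610351562]]
bar n 4146 ztop 309.2 rect ((441.00177001953125, 130.04013061523438), (69.5643081665039, 13.811861038208008), 44.59270095825195) mean [443.6 132.6 308.3]
```

Mouth centre is (498.2,191.7), and the socket edges lie at about 61.4°. The key is at 45°, so it needs about −0.286 rad of spin. I'll move above the mouth.

Call:
{"api": "move_arm", "payload": {
  "rows": [
    [0,-1,-20,0,1],
    [0,-2,-50,-0.1,1],
    [0,-2.6,-75,-0.2,1],
    [0,-2.6,-87.5,-0.286,1],
    [20,-2.6,-87.5,-0.286,1],
    [50,-2.6,-87.5,-0.286,1],
    [75,-2.6,-87.5,-0.286,1],
    [80,-2.6,-87.5,-0.286,1],
    [80,-2.6,-87.5,-0.286,1],
    [80,-2.6,-87.5,-0.286,1],
    [80,-2.6,-87.5,-0.286,1]
  ]
}}

```text
t: 8.52
tool_pos: [498.8, 192.5, 202.7]
ee_rot: [0.608, 0.362, -0.606, 0.363]
contact_force: [0.4, 0.7, -2.0]
grip_width: 0.156
```

Run:
```python
from h import *
for i in range(4): s,R=st(); p=env.get_image("wrist" if i==0 else "side"); 
print("jaw normal deg",np.degrees(np.arctan2(-R[1,2],-R[0,2])))
cv2.imwrite("pics/s2.png",cv2.resize(p["frame"][120:220,180:300],(720,600),interpolation=cv2.INTER_CUBIC))
```

```text
t 8.53 tcp [498.8 192.5 202.7] x [ 0.002  0.001 -1.   ] y [ 0.88  -0.474  0.002] F [ 0.4  0.7 -2. ] M [-0.01  0.06  0.03] grip 0.156 q [ 0.27 -0.11  1.94  0.    1.32  0.76]
t 8.57 tcp [498.7 192.5 202.4] x [ 0.002  0.001 -1.   ] y [ 0.88  -0.474  0.001] F [-0.2 -0.9 -1.8] M [-0.01  0.04  0.01] grip 0.157 q [ 0.27 -0.11  1.94  0.    1.32  0.76]
t 8.62 tcp [498.6 192.5 202.2] x [ 0.001  0.    -1.   ] y [ 0.88  -0.474  0.001] F [ 0.  -0.2 -2.1] M [-0.01  0.03 -0.01] grip 0.157 q [ 0.27 -0.11  1.94  0.    1.32  0.76]
t 8.68 tcp [498.4 192.4 202. ] x [ 0.001  0.    -1.   ] y [ 0.88  -0.474  0.001] F [ 0.6 -0.1 -3.1] M [-0.    0.03  0.01] grip 0.16 q [ 0.27 -0.11  1.94 -0.    1.32  0.76]
jaw normal deg 61.693807056805085
```

View pics/s2.png

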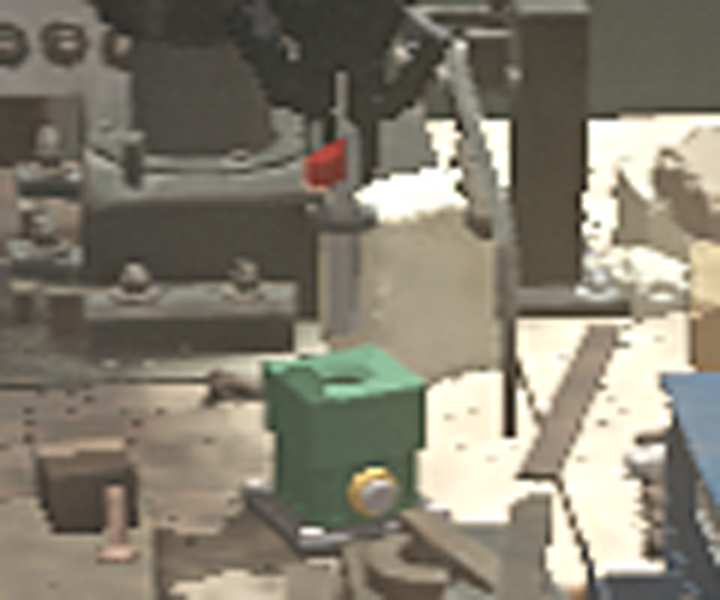

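Call:
{"api": "move_arm", "payload": {
  "rows": [
    [10,0,0,0,1],
    [18,0,0,0,1],
    [22,0,0,0,1],
    [26,0,0,0,1],
    [29,0,0,0,1],
    [32,0,0,0,1],
    [32,0,0,0,1],
    [32,0,0,0,1]
  ]
}}

```text
t: 9.72
tool_pos: [498.2, 192.4, 169.5]
ee_rot: [0.607, 0.363, -0.607, 0.363]
contact_force: [-0.6, -0.1, -2.6]
grip_width: 0.156
```

```bash
python3 -c "
from h import *
st()"
```

```text
t 9.72 tcp [498.2 192.4 169.5] x [ 0.  0. -1.] y [ 0.88  -0.474  0.   ] F [-0.6 -0.1 -2.6] M [ 0.02 -0.    0.  ] grip 0.156 q [ 0.27 -0.09  1.97 -0.    1.26  0.76]
```

Call:
{"api": "move_arm", "payload": {
  "rows": [
    [2,0.2,0.4,0,1],
    [5,0.2,0.4,0,1],
    [8,0.2,0.4,0,1],
    [11,0.2,0.4,0,1],
    [11,0.2,0.4,0,1],
    [14,0.2,0.4,0,1],
    [17,0.2,0.4,0,1],
    [20,0.2,0.4,0,1],
    [23,0.2,0.4,0,1],
    [23,0.2,0.4,0,1]
  ]
}}

```text
t: 10.98
tool_pos: [497.9, 191.8, 145.9]
ee_rot: [-0.607, -0.363, 0.607, -0.363]
contact_force: [0.1, -0.7, -1.6]
grip_width: 0.155
```

```bash
python3 -c "
from h import *
st()"
```

```text
t 10.97 tcp [497.9 191.8 145.9] x [-0.001 -0.    -1.   ] y [ 0.88  -0.474 -0.001] F [ 0.1 -0.7 -1.6] M [ 0.01 -0.01 -0.01] grip 0.155 q [ 0.27 -0.06  1.99  0.    1.22  0.76]
```

No side force in the guide. I'll go on gently to about 4 mm past the spindle face.

Call:
{"api": "move_arm", "payload": {
  "rows": [
    [3,0,0,0,1],
    [6,0,0,0,1],
    [8,0,0,0,1],
    [10,0,0,0,1],
    [12,0,0,0,1],
    [14,0,0,0,1],
    [14,0,0,0,1],
    [14,0,0,0,1]
  ]
}}

```text
t: 11.98
tool_pos: [498.2, 191.9, 132.4]
ee_rot: [0.607, 0.363, -0.607, 0.363]
contact_force: [-0.9, 0.4, -2.3]
grip_width: 0.155
```

```bash
python3 -c "
from h import *
st()"
```

```text
t 11.97 tcp [498.2 191.9 132.4] x [ 0.  0. -1.] y [ 0.88  -0.474  0.   ] F [-0.9  0.4 -2.3] M [-0.    0.03  0.03] grip 0.155 q [ 0.27 -0.05  2.    0.    1.19  0.76]
```

Call:
{"api": "move_arm", "payload": {
  "rows": [
    [1.5,0,0,0,1],
    [3,0,0,0,1],
    [4.5,0,0,0,1],
    [6,0,0,0,1],
    [7,0,0,0,1],
    [7,0,0,0,1]
  ]
}}

```text
t: 12.72
tool_pos: [498.1, 191.9, 125.2]
ee_rot: [-0.607, -0.363, 0.607, -0.363]
contact_force: [0.9, 0.1, -2.4]
grip_width: 0.158
```

```bash
python3 -c "
from h import *
st()"
```

```text
t 12.72 tcp [498.1 191.9 125.2] x [-0. -0. -1.] y [ 0.88  -0.474 -0.   ] F [ 0.9  0.1 -2.4] M [-0.    0.04  0.11] grip 0.158 q [ 0.27 -0.04  2.01  0.    1.18  0.76]
```

The foot is 11 mm below the face with no push force, so it has gone into the socket. I'll lower it the rest of the way.

Call:
{"api": "move_arm", "payload": {
  "rows": [
    [1.5,0,0,0,1],
    [3,0,0,0,1],
    [4.5,0,0,0,1],
    [6,0,0,0,1],
    [7.5,0,0,0,1],
    [9,0,0,0,1],
    [10.5,0,0,0,1],
    [11.2,0,0,0,1],
    [11.2,0,0,0,1],
    [11.2,0,0,0,1]
  ]
}}

```text
t: 13.98
tool_pos: [498.2, 191.9, 114.2]
ee_rot: [0.607, 0.363, -0.607, 0.363]
contact_force: [0.2, -0.2, -2.8]
grip_width: 0.154
```

```bash
python3 -c "
from h import *
st()"
```

```text
t 13.97 tcp [498.2 191.9 114.2] x [ 0.  0. -1.] y [ 0.88  -0.474  0.   ] F [ 0.2 -0.2 -2.8] M [ 0.02  0.01 -0.02] grip 0.154 q [ 0.27 -0.03  2.01 -0.    1.16  0.76]
```

Foot at about 27.4 mm. The last stretch is in small steps until contact shows.

Call:
{"api": "move_arm", "payload": {
  "rows": [
    [0.6,0,0,0,1],
    [1.2,0,0,0,1],
    [1.8,0,0,0,1],
    [1.8,0,0,0,1],
    [1.8,0,0,0,1]
  ]
}}

```text
t: 14.6
tool_pos: [498.1, 191.9, 112.3]
ee_rot: [-0.607, -0.363, 0.607, -0.363]
contact_force: [-0.1, -0.3, -2.0]
grip_width: 0.158
```

```bash
python3 -c "
from h import *
st();p=env.get_image('wrist')"
```

```text
t 14.6 tcp [498.1 191.9 112.3] x [-0. -0. -1.] y [ 0.88  -0.474 -0.   ] F [-0.1 -0.3 -2. ] M [-0.01 -0.02  0.05] grip 0.158 q [ 0.27 -0.03  2.02 -0.    1.15  0.76]
```

Call:
{"api": "move_arm", "payload": {
  "rows": [
    [0.3,0,0,0,1],
    [0.6,0,0,0,1],
    [0.9,0,0,0,1],
    [0.9,0,0,0,1],
    [0.9,0,0,0,1]
  ]
}}

```text
t: 15.28
tool_pos: [498.2, 191.9, 111.8]
ee_rot: [0.607, 0.363, -0.607, 0.363]
contact_force: [-2.0, -0.2, 2.8]
grip_width: 0.159
```

```bash
python3 -c "
from h import *
st();p=env.get_image('wrist');st()"
```

```text
t 15.28 tcp [498.2 191.9 111.8] x [ 0.  0. -1.] y [ 0.88  -0.474  0.   ] F [-2.  -0.2  2.8] M [-0.1   0.25 -0.03] grip 0.159 q [ 0.27 -0.03  2.02  0.    1.15  0.76]
t 15.32 tcp [498.2 191.9 111.8] x [ 0.  0. -1.] y [ 0.88  -0.474  0.   ] F [-1.9 -0.7  2.8] M [-0.11  0.4  -0.05] grip 0.155 q [ 0.27 -0.03  2.02 -0.    1.15  0.76]
```

Contact shows as the upward force rose about 5 N with the collar seated. I'll release and withdraw upward.

Call:
{"api": "move_arm", "payload": {
  "rows": [
    [0,0,0,0,0.5],
    [0,0,0,0,0.2],
    [0,0,0,0,0],
    [0,0,0,0,0],
    [0,0,0,0,0],
    [-5,0,0,0,0],
    [-20,0,0,0,0],
    [-50,0,0,0,0],
    [-90,0,0,0,0],
    [-130,0,0,0,0],
    [-150,0,0,0,0],
    [-150,0,0,0,0],
    [-150,0,0,0,0],
    [-150,0,0,0,0]
  ]
}}

```text
t: 17.08
tool_pos: [497.2, 191.7, 259.1]
ee_rot: [-0.606, -0.363, 0.608, -0.362]
contact_force: [-0.3, 0.2, 0.0]
grip_width: 0.5
```

Run:
```python
from h import *
st();p=env.get_image('wrist');keybar(p,z0=110,z1=170,c=(498,192))
s=env.get_image('side')["frame"]
cv2.imwrite("pics/end.png",np.vstack([cv2.resize(p["frame"][60:260,180:380],(400,400)),cv2.resize(s[150:200,210:310],(400,200),interpolation=cv2.INTER_CUBIC)]))
```

```text
t 17.07 tcp [497.2 191.7 259.1] x [-0.004 -0.001 -1.   ] y [ 0.88  -0.474 -0.003] F [-0.3  0.2  0. ] M [-0.01  0.07 -0.02] grip 0.5 q [ 0.27 -0.15  1.88  0.    1.42  0.76]
bar n 1065 ztop 139.8 rect ((498.73992919921875, 192.30914306640625), (74.19940185546875, 12.814163208007812), 61.31557846069336) mean [499.3 194.  138.8]
```

View pics/end.png

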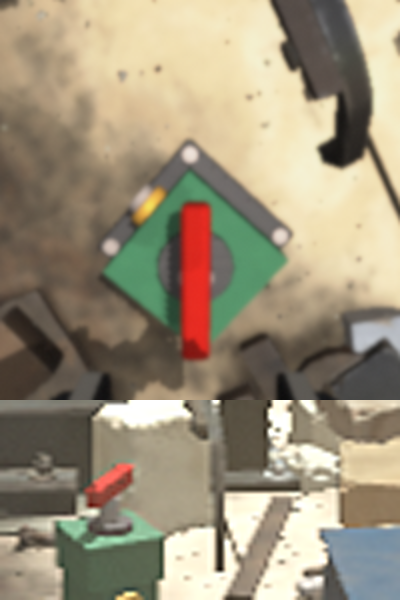

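The key stands in the cock with its collar on the casing and the bar top at the expected height, about 138 mm once the camera's z bias is taken off. Handing in.

```bash
python3 -c "
from h import *
print(env.close_job())"
```

```text
the job is handed in; nothing more can be done
None
```

The T-key is home in the green air cock, released and standing there with its collar on the casing. I handed the job in at about 17 s of the 67 s allowed; the hand-in gives no verdict.

- **Fitting:** The square socket showed in a close wrist picture at about 61°, so I turned the key to that angle before lowering it. It dropped in without any turning by feel.
- **Forces:** Going down, no push force showed beyond the key's own weight. The only contact was about 5 N when the collar seated. The force readings were taken at the ends of moves, not continuously.
- **Final position:** After release, the wrist camera put the bar centre about 0.8 mm from the measured guide axis. The bar top read 139.8 mm, or about 138 mm after the roughly 1.7 mm camera bias; 138 mm is the expected height when home.
- **Upright:** I judged this from the seated collar and the final pictures; I did not measure the tilt angle.
- **Robot and bystanders:** The gripper was half open about 150 mm above the key, with no force on it. The arm did not go near the nut, bush or bolt, though I did not re-measure them at the end.

No checks failed or disagreed.

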